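# Hang a key tag on the key post by its snap hook

## Task

Take the yellow key tag out of its stand and push its snap hook squarely onto the steel loop of the blue key post until the sprung gate flicks shut behind the loop's front bar, then let the tag hang freely from that bar and let go of it. Push gently: never press on the post or its loop with more than about 12 N. Leave the red tag and everything else on the counter where they are.

Things in the scene. Friction and masses are not known exactly. Their poses are not given: they have to be found in the camera images.
- tag: Yellow key tag with steel snap hook, one upright rigid piece 119 mm tall, 0.10-0.20 kg, 10 mm thick (x). Origin: centre of underside; z up; mouth towards its -y. Tag plate z 0-44 (36 mm along y), hook eye z 44-90, thumb tab on top. Centre of mass z 51. It stands in a stand slot, underside 10 mm above the counter, and is drawn straight up 26 mm.
- tag_tab (a point): Grip point in the yellow thumb tab on top of the tag: y = 0, z = 108 mm in the tag's frame. The tab is z 89-119, 24 mm along y, 12 mm along x; pinch it across x from above.
- tag_mouth (a point): Centre of the hook's closed mouth, y = -16, z = 62 mm in the tag's frame. The loop's bar should meet the gate at this height (5 mm lower or higher still works). Below the mouth: base bar z 44-50 with a lip at y -14 to -18 up to z 54; above it: gate lug z 76-84.
- tag_crown (a point): Inside top of the hook's eye, y = 0, z = 84 mm in the tag's frame, the peak of a slightly arched roof (z 80 at its ends); rests on top of the loop's bar when hung. The eye's back is the spine, inside face at y = +10, outside at +16.
- tag_gate (a joint): Brass wire gate's angle: 0 shut to 1.4 rad. Hinge at y -16, z 76 in the tag's frame; hangs down 20 mm, 4 mm thick, lower end swings only inwards (+y). Spring 0.054 N m at 0, 0.117 at 1.4 rad: the bar pushes it with 4-5 N. With the bar's axis some 18 mm inside the gate line it slips off and flicks shut; 5 mm further in the bar strikes the spine.
- stand: Fixed grey block, 170 x 80 x 36 mm (x, y, z), origin at the centre of its underside; two slots 26 mm deep, 14 mm along x and 40 mm along y, at x = -48 and +48 mm, hold the yellow and the red tag, either way round, mouths towards the stand's -y.
- post: Fixed blue key post. Origin on the counter under the middle of its front face; z up; the face looks to its +y. Foot plate 120 x 100 x 12 mm (y -70 to +30), column 30 mm wide, crosshead 84 mm wide, y -22 to 0, z 135-165. A square steel loop stands out from the crosshead along +y.
- post_loop (a point): Middle of the crosshead's face (post frame 0, 0, 150 mm), not the bar. The loop is 6 mm rod, level, axis at z = 150: side rods at x -28 and +28 joined by a front bar along x. Rubber guides let it give up or down (3 N/mm). In depth it is stiff (60 N to shift) but set differently each time, not measured: front bar's axis 46 to 86 mm before the face. See or feel for it.
- spare: The red key tag, same shape and size as the yellow one, in the other slot; leave it.
- sanitizer: Clear bottle, 52 mm across, 130 mm tall, loose; origin under its centre. Bystander.
- pencup: Black cup, 72 mm across, 95 mm tall, loose; origin under its centre. Bystander.
- padlock: Round steel disc padlock lying flat, 68 mm across, 22 mm tall, loose; origin under its centre. Bystander.
- tape: Orange roll, 90 mm across, 48 mm tall, lying flat, loose; origin under its centre. Bystander.
- stapler: Blue and black stapler, 150 x 36 x 40 mm, loose; origin under its centre, long along its x. Bystander.
- carton: Small cardboard box 110 x 80 x 70 mm, loose; origin under its centre. Bystander.
- notepad: White note block 76 x 76 x 14 mm, loose; origin under its centre. Bystander.
There are look-alikes about, which are no part of the job. What is shaped like the tag but purple is not meant. There is more than one size of the post; the one meant has the size given above.

How it is judged:
On the way, in this order (a step that is already met when the one before it is completed fails the run):
1. the yellow tag is lifted clear of its stand (height (world z) of tag above 0.045 m and contact force between tag and stand below 0.05 N), for 0.1 s.
2. the loop presses the gate open (value of joint tag_gate above 0.6 rad and contact force between tag and post above 0.5 N), for 0.04 s.
3. the gate has flicked shut, the tag's eye up at the loop (value of joint tag_gate below 0.12 rad and height (world z) of tag above 0.05 m and y of tag_crown in the frame of post below 0.103 m), for 0.2 s.
At the end, for the whole second after the job is handed in: The yellow tag hangs at rest on the post's loop: gate shut (< 0.12 rad), tag_crown 145-161 mm above the post's foot, 30-100 mm before its face, within 30 mm of its middle; upright within 0.4 rad; force on post > 0.3 N; slower than 0.05 m/s and 1 rad/s (value of joint tag_gate below 0.12 rad and z of tag_crown in the frame of post between 0.145 and 0.161 m and x of tag_crown in the frame of post between -0.03 and 0.03 m and y of tag_crown in the frame of post between 0.03 and 0.1 m and angle between tag's own z axis and vertical below 0.4 rad and contact force between tag and post above 0.3 N and linear speed of tag below 0.05 m/s and angular speed of tag below 1 rad/s); the robot touches nothing.
It fails at once if the post or its loop is pressed with more than 12 N (contact force between anything else and post above 12 N).
It fails at once if the red tag is disturbed (moved more than 15 mm) (distance of spare from where it was at the start of the episode above 0.015 m).
It fails at once if a bystander is moved more than 20 mm (distance of any of sanitizer, pencup, padlock, tape, stapler, carton, notepad from where it was at the start of the episode above 0.02 m).
It also fails if it takes over 54 s, if anything falls off the work surface, if the arm or the gripper's body presses on something with over 40 N, if the wrist force passes 120 N, or if a joint passes its speed limit or range.

## Robot

A 6-joint arm with a two-finger parallel gripper is mounted at the origin on the work surface. World frame = base frame: x ahead of the robot, y to its left, z up, the work surface at z = 0. Lengths are in m, angles in rad, forces in N, time in s.
With the tool pointing down it reaches from about 0.35 to 0.775 m from the base axis. Payload 5.5 kg.
Tool frame: the origin (TCP) lies where the fingers leave the gripper's body, on its centre line; the fingertips stand env.tip_reach ahead of it and the grasp point (between the pads) lies 54 mm ahead of it (env.tip_reach is the distance from the TCP to the fingertips, in m); z points along the fingers, y is the line along which they close (so a half turn about z gives the same grasp; the last joint's range is limited). The gripper opens to 85 mm and grips with 20 to 120 N. Pads are 22 mm wide; open, the fingers measure 114 mm over their backs; the gripper's body (76 mm by 85 mm) begins 54 mm behind the grasp point. The pads swing forward as they close: fully open they stand 13 mm farther back than shut.
Start: joints at [1.038, 0.313, 0.046, 1.304, 0, 1.431], TCP at [0.22, 0.531, 0.304] pointing down, gripper open.
Joint ranges: [-2.76, 2.76], [-0.86, 1.69], [-1.03, 1.26], [-2.2, 2.34], [-1.47, 1.5], [-3.14, 3.14]. Speed limits (rad/s): [2.57, 2.57, 3.14, 3.14, 3.14, 3.14].

## Interface

Orientations are given as a unit quaternion [w, x, y, z].
In Python, from workcell import status, optics, hand_in, env gives the robot as it stands.
- The arm moves only by the shell command python3 -m handwheel 'ROWS' [FORCE]. ROWS is a JSON object whose one key "deltas" holds a list of rows, each a list of 5 numbers: the opening, from -1 (shut) to 1 (fully open), then the shift along the tool's x, y, z in units of 40 mm (1.0 is 40 mm), then the turn about the tool's z in units of 10 degrees (1.0 is 10 degrees). In form: {"deltas": [[jaw, x, y, z, roll], ...]}. A call has 1 to 20 rows; each row shifts and turns the commanded pose from where the row before left it, along the tool's axes as they then stand; what a row does not reach is not made up. A row lasts 1/8 s, in which the tool goes at most 62.5 mm and 10.7 degrees, less where a joint would pass 70% of its speed; a pose out of reach is approached as far as the arm can. A call is refused whole if a number of a shift passes 1 or a number of a turn 1, either way. A call with a gripper value outside its range is refused whole. The fingers move at their own pace and stop on an object; FORCE is the grip in N (left out, the last holds). Time passes only in rows, so rows that do not move let the fingers close. It gives the time, the measured TCP pose, the force, the opening and the grip force at its end, in the units of the state.
- status.get_state(): the state, without advancing time (a new reading comes with each control period).
- optics.read_camera(name): name is "side" or "top" or "wrist"; returns a dict with "frame" (384x512x3 uint8, red, green, blue), "depth" (384x512 float32, m along the optical axis (not along the pixel's ray), 0 where there is no reading), "vfov" (degrees; the focal length in pixels is half the picture's height over the tangent of half this angle, whatever the lens; pixels are square), "cx", "cy" (the principal point, pixels), "k1" (the pictures are not rectified: a ray, as slopes to the right and down, at radius r is drawn at 1 + k1 r^2 times it, then the intrinsics apply), "origin" and "attitude" of the camera in the world. Camera axes: x right, y down, z forward; pixel columns grow to the right and rows downward; lengths in m; the calibration is good to about 2 mm. A picture is of the moment at which its call begins.
- hand_in(): hands the job in; it is judged then, once.
The state is a dict: "clock": time; "joint_pos": joint angles; "qvel": joint speeds; "tau": joint torques, N m; "tcp_pos": TCP position; "orientation": TCP orientation; "wrist_force": force on the tool from outside, world axes, zero at the start; "ft_torque": the same for the moment, N m; "finger_gap": finger opening in m; "grip_force": force on a finger pad.
Only numpy, scipy, OpenCV 4.12 (cv2) and the standard library are available. Lean on these libraries where they do the work, as an engineer would, in place of code of your own. Each camera call takes 0.05 s, during which the arm holds its last target. There are 200 camera calls.

## Working session

There is one attempt and no reset: what is moved stays moved. The work goes in short steps, Python scripts to look and compute and a shell command to move; the robot and the scene stay as the last step left them, time stands still between calls to the robot, and variables do not carry over. Pictures are saved under pics/ and viewed, at most 10 in all, crops included, and the job is handed in when it is done.

```bash
ls; mkdir -p pics; cat > h.py <<'E'
import numpy as np, cv2, pickle
from scipy.spatial.transform import Rotation as R
from workcell import status, optics, env
def snap(name, fn):
    c=optics.read_camera(name); pickle.dump(c,open(f'pics/{fn}.pkl','wb'))
    cv2.imwrite(f'pics/{fn}.png',c['frame'][:,:,::-1]); return c
def load(fn): return pickle.load(open(f'pics/{fn}.pkl','rb'))
def K(c):
    f=c['frame'].shape[0]/2/np.tan(np.radians(c['vfov'])/2)
    return f
def rot(c):
    a=np.asarray(c['attitude'],float)
    return a if a.shape==(3,3) else R.from_quat(np.r_[a[1:],a[0]]).as_matrix()
def rays(c,u,v):
    f=K(c); x=(np.asarray(u,float)-c['cx'])/f; y=(np.asarray(v,float)-c['cy'])/f
    xu,yu=x.copy(),y.copy()
    for _ in range(20):
        s=1+c['k1']*(xu**2+yu**2); xu,yu=x/s,y/s
    return np.stack([xu,yu,np.ones_like(xu)],-1)
def pts(c,u,v,d=None):
    u=np.asarray(u);v=np.asarray(v)
    if d is None: d=c['depth'][v.astype(int),u.astype(int)]
    return (rays(c,u,v)*np.asarray(d)[...,None])@rot(c).T+np.asarray(c['origin'])
def cloud(c):
    v,u=np.mgrid[:c['frame'].shape[0],:c['frame'].shape[1]]
    return pts(c,u,v,c['depth'])
def onz(c,u,v,z):
    r=rays(c,u,v)@rot(c).T;o=np.asarray(c['origin']); return o+r*((z-o[2])/r[...,2])[...,None]
def proj(c,p):
    q=(np.asarray(p)-c['origin'])@rot(c); x=q[...,0]/q[...,2];y=q[...,1]/q[...,2]
    s=1+c['k1']*(x*x+y*y); return np.stack([x*s*K(c)+c['cx'],y*s*K(c)+c['cy']],-1)
E
python3 - <<'E'
from h import *
a=snap('top','t0');b=snap('side','s0')
for c in(a,b): print(c['origin'],c['attitude'],c['vfov'],c['k1'],c['cx'],c['cy'])
print(status.get_state(),env.tip_reach)
E
```

```text
pics
[3.36405962e-01 7.70601084e-04 1.13583777e+00] [-0.07721087  0.70432771 -0.7010379   0.08066487] 56.621633186785594 -0.031944701044933986 257.0134288534982 192.2132008367587
[-0.13977    -0.81880414  0.85689684] [-0.43325489  0.83374523 -0.30168323  0.16169826] 44.497053561140824 -0.10992475495719922 254.13080132332163 186.49014753753178
{'clock': 0.1, 'joint_pos': array([ 1.03838086e+00,  3.13945631e-01,  4.50762228e-02,  1.30361629e+00,
       -2.46215915e-05,  1.43121356e+00]), 'qvel': array([ 0.00216516, -0.00199219,  0.00167179, -0.00162691,  0.00164256,
        0.00132878]), 'tau': array([ 2.07592260e-03, -4.81724560e+01,  2.99244243e+01,  1.26644087e-02,
       -1.30920689e-04, -3.92300890e-06]), 'tcp_pos': array([0.21993973, 0.53089512, 0.30307969]), 'orientation': array([-2.66881866e-04,  1.95155770e-01,  9.80771896e-01, -8.01513196e-04]), 'wrist_force': array([ 0.33624161, -0.21234941, -1.29643528]), 'ft_torque': array([-0.01442316,  0.06714203,  0.01257391]), 'grip_force': 0.0, 'finger_gap': 0.08562138585353672} 0.0726
```

View pics/t0.png

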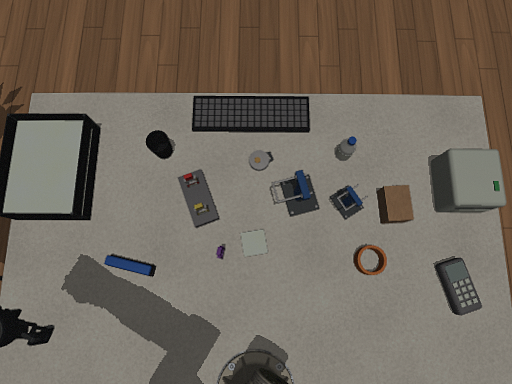

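View pics/s0.png

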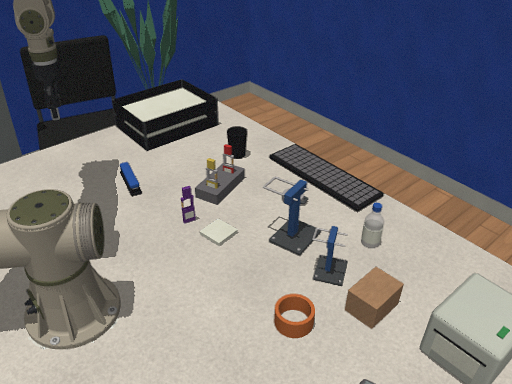

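Top view: yellow tag at (200,208) and red tag at (188,178) in the stand. There are two posts: a big one at (300,190) with its loop to the left, and a small one at (347,200). The purple look-alike is at (221,251). I'll enlarge the stand and post region and measure the post heights.

```bash
python3 - <<'E'
from h import *
a=load('t0');P=cloud(a)
im=a['frame'][150:235,170:370,::-1]; im=cv2.resize(im,None,fx=4,fy=4,interpolation=cv2.INTER_CUBIC)
cv2.imwrite('pics/t0c.png',im)
C=cloud(load('s0'))
for nm,Q,(u0,u1,v0,v1) in [('big',P,(268,320,165,217)),('small',P,(329,365,182,218)),('stand',P,(178,220,167,228))]:
    q=Q[v0:v1,u0:u1].reshape(-1,3); q=q[np.isfinite(q).all(1)]
    print(nm,'zmax',np.sort(q[:,2])[-5:].round(3))
    for lo,hi in [(.006,.018),(.028,.045),(.1,.12),(.13,.16),(.155,.185)]:
        s=q[(q[:,2]>lo)&(q[:,2]<hi)]
        if len(s)>15:
            (c,wh,an)=cv2.minAreaRect((s[:,:2]*1000).astype(np.float32)); print(lo,hi,len(s),np.round(c),np.round(wh),round(an,1))
E
```

```text
big zmax [1.136 1.136 1.136 1.136 1.136]
0.006 0.018 746 [ 619. -136.] [194. 127.] 22.3
0.13 0.16 205 [ 574. -101.] [ 83. 102.] 14.0
0.155 0.185 243 [573. -98.] [83. 91.] 14.8
small zmax [0.126 0.127 0.127 1.136 1.136]
0.006 0.018 317 [ 562. -292.] [90. 74.] 33.6
0.1 0.12 122 [ 556. -278.] [63. 76.] 22.2
stand zmax [1.136 1.136 1.136 1.136 1.136]
0.006 0.018 27 [567. 151.] [179.  68.] 0.3
0.028 0.045 1103 [570. 183.] [171.  81.] 21.3
0.1 0.12 31 [568. 181.] [103.  23.] 21.2
```

View pics/t0c.png

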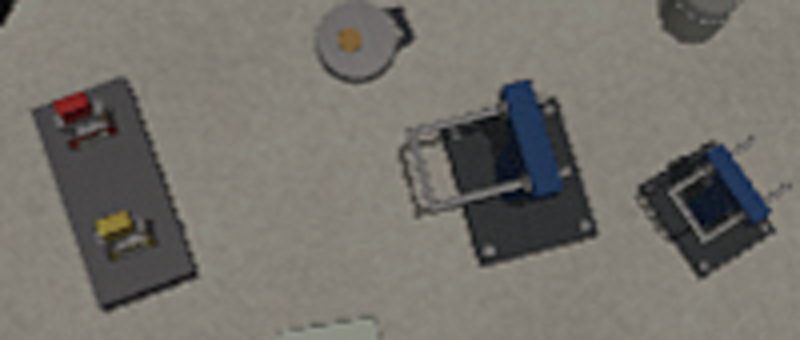

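```bash
python3 - <<'E'
from h import *
b=load('s0');a=load('t0')
im=b['frame'][130:260,180:350,::-1]; im=cv2.resize(im,None,fx=4.6,fy=4.6,interpolation=cv2.INTER_CUBIC)
cv2.imwrite('pics/s0c.png',im)
for c,w in ((a,(268,320,165,217)),(b,(265,325,170,250))):
    P=cloud(c);f=c['frame'].astype(int)
    m=(f[...,2]>f[...,0]+40)&(P[...,2]>.13)&(P[...,2]<.18); mm=np.zeros_like(m);mm[w[2]:w[3],w[0]:w[1]]=1;m&=mm
    s=P[m];s=s[s[:,2]>s[:,2].max()-.008];(cc,wh,an)=cv2.minAreaRect((s[:,:2]*1000).astype(np.float32));print(len(s),np.round(cc),np.round(wh),round(an,1),s[:,2].max())
    for n,t in (('yel',(f[...,0]>f[...,2]+50)&(f[...,1]>f[...,2]+35)),('red',(f[...,0]>f[...,1]+60)&(f[...,0]>f[...,2]+60))):
        m=t&(P[...,2]>.09)&(P[...,2]<.14)&(np.abs(P[...,0]-.57)<.12)&(np.abs(P[...,1]-.18)<.12)
        s=P[m]; print(n,len(s),s.mean(0).round(4),s.min(0).round(3),s.max(0).round(3))
E
```

```text
178 [ 582. -132.] [81. 19.] 16.0 0.16962403847994723
yel 31 [0.5257 0.1655 0.1274] [0.518 0.154 0.124] [0.533 0.178 0.131]
red 29 [0.6154 0.2003 0.1272] [0.608 0.19  0.124] [0.623 0.211 0.132]
161 [ 581. -134.] [84. 24.] 12.7 0.1681511303645109
yel 76 [0.5242 0.1644 0.1163] [0.517 0.153 0.1  ] [0.535 0.177 0.13 ]
red 68 [0.6136 0.1993 0.1165] [0.607 0.187 0.097] [0.625 0.213 0.13 ]
```

View pics/s0c.png

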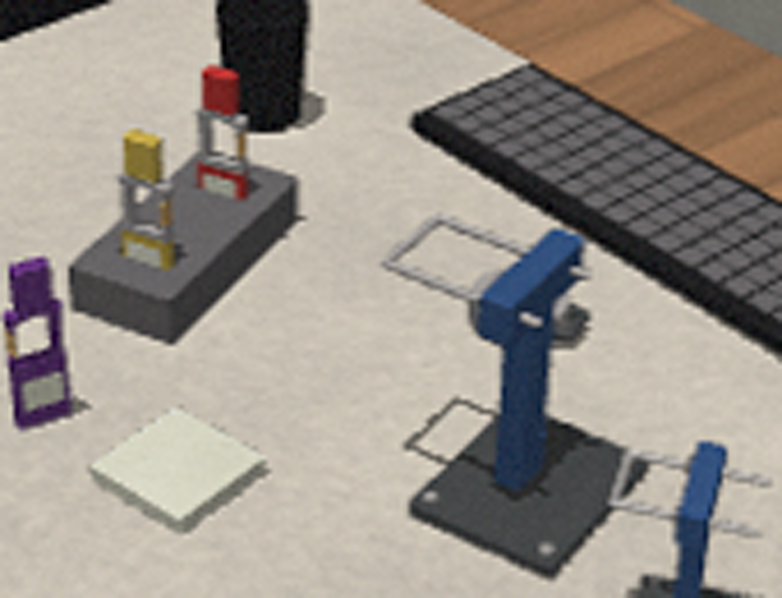

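The big post has the given size: top at z about 0.168, crosshead 84 wide. The small one tops out at 0.127 and is not meant. The brass gate is on the right of the yellow tag (crop (165,213)), so its mouth faces the post. The loop's front bar runs from crop (385,265) to (437,218). Next I compute the loop and the approach.

```bash
python3 - <<'E'
from h import *
b=load('s0');a=load('t0')
u=180+np.array([385,437,475,520])/4.6; v=130+np.array([265,218,298,246])/4.6
p=onz(b,u,v,np.full(4,.15)); print(p.round(4)); print('top crop px',((proj(a,p)-[170,150])*4).round())
for i,j in((0,1),(0,2),(1,3)):
    d=p[j]-p[i];print('ang',np.degrees(np.arctan2(d[1],d[0])).round(1))
# top-cam bright loop guess
uu=170+np.array([410,425,525,505])/4; vv=150+np.array([130,215,187,108])/4
q=onz(a,uu,vv,np.full(4,.15)); print(q.round(4))
s=status.get_state(); y=(.932,.363)
# move: roll & shift from start to above tag, tool axes after roll
print(s['tcp_pos'])
Rm=R.from_quat(np.r_[s['orientation'][1:],s['orientation'][0]]).as_matrix()
print('tool-frame shift',(Rm.T@(np.array([.525,.165,.235])-s['tcp_pos'])/.04).round(2))
# loop points from depth
for c in(a,b):
    P=cloud(c); e=np.array([np.cos(np.radians(14.4)),np.sin(np.radians(14.4)),0]);n=np.array([-e[1],e[0],0])
    m=(P[...,2]>.135)&(P[...,2]<.17)&(np.abs((P-[.5815,-.133,0])@e)<.035)
    t=((P[m]-[.5815,-.133,0])@n)-.011; s_=((P[m]-[.5815,-.133,0])@e)
    k=(t>.02)&(t<.12); print(np.histogram(t[k],bins=np.arange(.02,.121,.005))[0], np.sort(P[m][k][:,2])[[0,len(P[m][k])//2]] if k.sum() else '')
E
```

```text
[[ 0.5323 -0.0668  0.15  ]
 [ 0.5876 -0.0498  0.15  ]
 [ 0.5501 -0.1229  0.15  ]
 [ 0.6053 -0.1019  0.15  ]]
top crop px [[437. 209.]
 [413. 132.]
 [516. 184.]
 [485. 109.]]
ang 17.0
ang -72.4
ang -71.3
[[ 0.5894 -0.0477  0.15  ]
 [ 0.5277 -0.0579  0.15  ]
 [ 0.5482 -0.1289  0.15  ]
 [ 0.6061 -0.1159  0.15  ]]
[0.21993973 0.53089512 0.30307969]
tool-frame shift [-10.55  -5.53   1.71]
[ 9  5  8  9  7  5  9  6  8 29 16  0  0  0  0  0  0  0  0  0] [0.14672203 0.15119918]
[ 8  8  9  6  7  7  8  8  7 33  4  0  0  0  0  0  0  0  0  0] [0.14562113 0.15071828]
```

```bash
python3 -m handwheel '{"deltas": [[1,-0.95,-0.5,0,0],[1,-0.95,-0.5,0,0],[1,-0.95,-0.5,0,0],[1,-0.95,-0.5,0,0],[1,-0.95,-0.5,0,0],[1,-0.95,-0.5,0,0],[1,-0.95,-0.5,0,0],[1,-0.95,-0.5,0,0],[1,-0.95,-0.5,0,0],[1,-0.95,-0.5,0,0],[1,-0.95,-0.5,0,0],[0.2,0,0,0,0.92],[0.2,0,0,0,0.92],[0.2,0,0,0,0.92],[0.2,0,0,0,0.92],[0.2,0,0,0,0.92],[0.2,0,0,0,0]]}' 30
cat >> h.py <<'E'
def err(p,ang):
    "shift in tool units (40mm) and roll units to put TCP at p with tool y along ang deg"
    s=status.get_state();Rm=R.from_quat(np.r_[s['orientation'][1:],s['orientation'][0]]).as_matrix()
    y=np.degrees(np.arctan2(Rm[1,1],Rm[0,1]))
    print('t',s['clock'],'tcp',s['tcp_pos'].round(4),'yang',y.round(2),'tilt',Rm[:,2].round(4),'F',s['wrist_force'].round(2),'gap',round(s['finger_gap'],4),'grip',round(s['grip_force'],1),'q6',s['joint_pos'][5].round(2))
    print('shift mm',(Rm.T@(np.array(p)-s['tcp_pos'])*1000).round(1),'units',(Rm.T@(np.array(p)-s['tcp_pos'])/.04).round(3),'roll',((y-ang)/10).round(3))
E
python3 - <<'E'
from h import *
err([.525,.165,.235],21.3)
# refine the loop
a=load('t0');b=load('s0')
A=np.radians(14.4);e=np.array([np.cos(A),np.sin(A),0]);n=np.array([-e[1],e[0],0]);o=np.array([.5815,-.133,0])+.011*n
for c in(a,b):
    P=cloud(c);D=P-o;t=D@n;s=D@e;m=(P[...,2]>.14)&(P[...,2]<.165)&(np.abs(s)<.04)
    g=m&(t>.058)&(t<.08)&(np.abs(s)<.024);k=np.polyfit(s[g],t[g],1);print('bar n',g.sum(),'t=',k.round(4),'deg',np.degrees(k[0]).round(1),'mean',t[g].mean().round(4))
    for sg in(-1,1):
        g=m&(t>.012)&(t<.058)&(s*sg>.018);k=np.polyfit(t[g],s[g],1);print('rod',sg,g.sum(),k.round(4),'deg',-np.degrees(k[0]).round(1))
E
```

```text
clock: 2.22
tcp_pos: [0.5219, 0.1679, 0.3035]
orientation: [-0.0, 0.562, 0.827, -0.0]
wrist_force: [-0.1, 0.7, -0.7]
finger_gap: 0.0512
grip_force: 0.0
t 2.225 tcp [0.5219 0.1679 0.3035] yang 21.59 tilt [-9.e-04 -1.e-04 -1.e+00] F [-0.06  0.75 -0.66] gap 0.0512 grip 0.0 q6 1.36
shift mm [-3.9  1.9 68.5] units [-0.098  0.047  1.712] roll 0.029
bar n 33 t= [-0.0021  0.0692] deg -0.1 mean 0.0692
rod -1 34 [-0.0335 -0.027 ] deg 1.9
rod 1 34 [-0.0019  0.0277] deg 0.1
bar n 27 t= [0.0213 0.0675] deg 1.2 mean 0.0676
rod -1 36 [ 0.    -0.027] deg -0.0
rod 1 34 [-0.0668  0.0303] deg 3.8
```

```bash
python3 - <<'E'
from h import *
c=snap('wrist','w0');P=cloud(c);f=c['frame'].astype(int)
m=(f[...,0]>f[...,2]+50)&(f[...,1]>f[...,2]+35)&(P[...,2]>.12)&(P[...,2]<.14)
s=P[m];r=cv2.minAreaRect((s[:,:2]*1000).astype(np.float32));print(m.sum(),s.mean(0),r)
E
```

```text
407 [0.52665605 0.16884487 0.12696987] ((526.6965942382812, 167.9480743408203), (11.388617515563965, 23.58184051513672), 22.383548736572266)
```

View pics/w0.png

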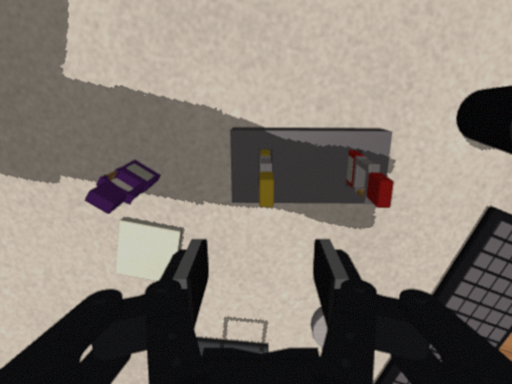

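The wrist picture shows the yellow tab at (266,190) in line between the open fingers, and the loop at (245,330) beyond. I descend and grip.

```bash
python3 -m handwheel '{"deltas": [[0.2,-0.06,0.087,0.6,0],[0.2,0,0,0.6,0],[0.2,0,0,0.6,0],[0.2,0,0,0.6,0],[0.2,0,0,0.6,0],[0.2,0,0,0.26,0],[0.2,0,0,0,0],[-1,0,0,0,0],[-1,0,0,0,0],[-1,0,0,0,0],[-1,0,0,0,0]]}' 45
python3 -c "
from h import *
err([.5258,.167,.174],21.6)"
```

```text
clock: 3.65
tcp_pos: [0.5269, 0.1672, 0.1746]
orientation: [0.001, 0.563, 0.827, 0.001]
wrist_force: [-0.3, -0.4, 5.6]
finger_gap: 0.0112
grip_force: 44.9
t 3.65 tcp [0.5269 0.1672 0.1746] yang 21.5 tilt [ 2.2e-03  4.0e-04 -1.0e+00] F [-0.27 -0.4   5.58] gap 0.0112 grip 44.9 q6 1.36
shift mm [ 0.2 -1.1  0.6] units [ 0.006 -0.026  0.015] roll -0.01
```

```bash
python3 -m handwheel '{"deltas": [[-1,0,0,-0.2,0],[-1,0,0,-0.2,0],[-1,0,0,-0.25,0],[-1,0,0,-0.4,0],[-1,0,0,-0.5,0],[-1,0,0,-0.4,0],[-1,0,0,0,0],[-1,0,0,0,0]]}'
python3 -c "
from h import *
err([.5487,-.0134,.2526],15.3)"
```

```text
clock: 4.65
tcp_pos: [0.526, 0.167, 0.2511]
orientation: [-0.0, 0.563, 0.827, -0.0]
wrist_force: [0.9, 0.8, -0.8]
finger_gap: 0.0113
grip_force: 44.0
t 4.65 tcp [0.526  0.167  0.2511] yang 21.49 tilt [-5.e-04 -0.e+00 -1.e+00] F [ 0.94  0.83 -0.84] gap 0.0113 grip 44.0 q6 1.36
shift mm [-176.2  -45.    -1.5] units [-4.405 -1.124 -0.037] roll 0.619
```

```bash
python3 -m handwheel '{"deltas": [[-1,-0.4,-0.1,0,0],[-1,-0.7,-0.18,0,0],[-1,-0.7,-0.18,0,0],[-1,-0.7,-0.18,0,0],[-1,-0.7,-0.18,0,0],[-1,-0.7,-0.18,-0.04,0],[-1,-0.35,-0.09,0,0],[-1,-0.15,-0.03,0,0],[-1,0,0,0,0.31],[-1,0,0,0,0.31],[-1,0,0,0,0],[-1,0,0,0,0],[-1,0,0,0,0]]}'
python3 - <<'E'
from h import *
err([.5487,-.0134,.2526],15.3)
a=snap('side','s1');w=snap('wrist','w1')
o=proj(a,np.array([.5606,-.0568,.15]));print(o)
im=a['frame'];u,v=int(o[0]),int(o[1]);im=cv2.resize(im[v-70:v+60,u-70:u+90,::-1],None,fx=4.6,fy=4.6,interpolation=cv2.INTER_CUBIC);print(u-70,v-70)
cv2.imwrite('pics/s1c.png',im)
E
```

```text
clock: 6.28
tcp_pos: [0.5489, -0.0129, 0.253]
orientation: [-0.0, 0.606, 0.795, 0.0]
wrist_force: [0.5, 0.4, -1.1]
finger_gap: 0.0111
grip_force: 43.9
t 6.275 tcp [ 0.5489 -0.0129  0.253 ] yang 15.35 tilt [-1.e-04  1.e-04 -1.e+00] F [ 0.49  0.37 -1.06] gap 0.0111 grip 43.9 q6 1.13
shift mm [-0.4 -0.4  0.4] units [-0.011 -0.009  0.011] roll 0.005
[269.24924339 182.08522414]
199 112
```

View pics/s1c.png

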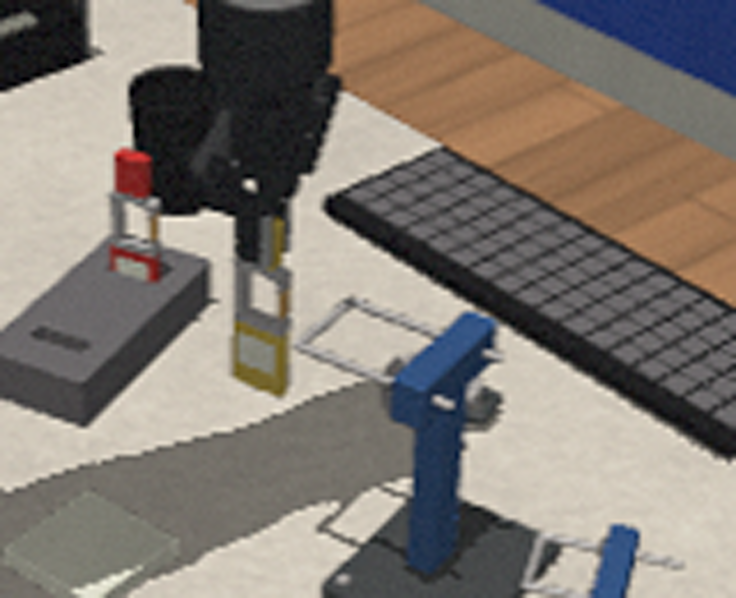

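View pics/w1.png

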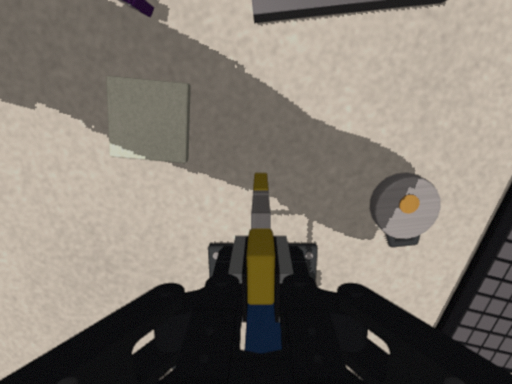

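Side crop: the tag hangs upright at (262,320) with its brass gate at (285,300) facing the loop's front bar (300,347)-(350,300). The wrist view shows it centred on the post. I advance to just short of the bar.

```bash
python3 -m handwheel '{"deltas": [[-1,-0.15,0,0,0],[-1,-0.15,0,0,0],[-1,-0.15,0,0,0],[-1,0,0,0,0],[-1,0,0,0,0]]}'
python3 - <<'E'
from h import *
err([.5606,-.0568,.2526],15.3)
a=snap('side','s2');P=cloud(a);f=a['frame'].astype(int)
t=status.get_state()['tcp_pos'];A=np.radians(15.3);e=np.array([np.cos(A),np.sin(A),0]);n=np.array([-e[1],e[0],0])
D=P-np.array([t[0],t[1],0]);y=D@n;x=D@e
m=(f[...,0]>f[...,2]+35)&(f[...,1]>f[...,2]+25)&(np.abs(x)<.02)&(np.abs(y)<.03)&(P[...,2]<.145)&(P[...,2]>.06)
print('plate',m.sum(),'x',x[m].min(),x[m].max(),'y',np.percentile(y[m],[2,50,98]).round(4),'z',np.percentile(P[...,2][m],[1,50,99]).round(4))
g=(P[...,2]>.14)&(P[...,2]<.165)&(y<-.021)&(y>-.04)&(np.abs(x)<.035)
h=np.histogram(y[g],bins=np.arange(-.04,-.0205,.002));print(h[0]);gg=g&(y<-.02);print('bar z',np.median(P[...,2][gg]),'fit',np.polyfit(x[gg&(y>-.034)],y[gg&(y>-.034)],1))
r=(P[...,2]>.14)&(P[...,2]<.165)&(y<-.045)&(y>-.065)&(np.abs(x)<.045)
print('rods',x[r&(x<0)].mean(),x[r&(x>0)].mean(), [np.degrees(np.polyfit(y[k],x[k],1)[0]).round(1) for k in (r&(x<0),r&(x>0))])
E
```

```text
clock: 7.0
tcp_pos: [0.5537, -0.0306, 0.253]
orientation: [-0.0, 0.607, 0.795, 0.0]
wrist_force: [0.5, -0.2, -1.9]
finger_gap: 0.0112
grip_force: 43.9
t 7.0 tcp [ 0.5537 -0.0306  0.253 ] yang 15.28 tilt [-1.e-04  3.e-04 -1.e+00] F [ 0.5  -0.23 -1.93] gap 0.0112 grip 43.9 q6 1.1
shift mm [-27.1  -0.2   0.4] units [-0.678 -0.006  0.011] roll -0.002
plate 99 x -0.008742110090603373 0.002023630321538058 y [-0.0192 -0.004   0.0172] z [0.0883 0.1025 0.1325]
[ 1  2  5  4  5 14 12  8  0]
bar z 0.15042319427469564 fit [ 0.0165613  -0.02811614]
rods -0.02638982086408961 0.02889332277028863 [np.float64(2.1), np.float64(9.7)]
```

```bash
for i in 1; do python3 -m handwheel '{"deltas": [[-1,-0.05,0,0,0],[-1,-0.05,0,0,0],[-1,0,0,0,0]]}' | grep -E 'tcp_pos|force'; python3 -m handwheel '{"deltas": [[-1,-0.05,0,0,0],[-1,0,0,0,0]]}' | grep -E 'tcp_pos|wrist'; python3 -m handwheel '{"deltas": [[-1,-0.05,0,0,0],[-1,0,0,0,0]]}' | grep -E 'tcp_pos|wrist'; python3 -m handwheel '{"deltas": [[-1,-0.05,0,0,0],[-1,0,0,0,0]]}' | grep -E 'tcp_pos|wrist'; python3 -m handwheel '{"deltas": [[-1,-0.05,0,0,0],[-1,0,0,0,0]]}' | grep -E 'tcp_pos|wrist'; done
```

```text
tcp_pos: [0.5548, -0.0344, 0.2531]
wrist_force: [-0.5, 0.3, -1.9]
grip_force: 43.9
tcp_pos: [0.5551, -0.0357, 0.253]
wrist_force: [-1.3, 3.8, -1.1]
tcp_pos: [0.5557, -0.038, 0.253]
wrist_force: [-1.3, 4.9, -1.5]
tcp_pos: [0.5563, -0.04, 0.2529]
wrist_force: [-1.5, 4.4, -0.1]
tcp_pos: [0.5567, -0.042, 0.253]
wrist_force: [-1.4, 5.4, -0.8]
```

Contact felt at TCP y of about -0.035 with 4-5 N, which is the gate. Next: 12 mm more, then small steps until the force drops.

```bash
python3 -m handwheel '{"deltas": [[-1,-0.06,0,0,0],[-1,-0.06,0,0,0],[-1,-0.06,0,0,0],[-1,0,0,0,0]]}' | grep -E 'tcp_pos|wrist';  python3 -m handwheel '{"deltas": [[-1,-0.05,0,0,0],[-1,-0.05,0,0,0],[-1,0,0,0,0]]}' | grep -E 'tcp_pos|wrist'; python3 -m handwheel '{"deltas": [[-1,-0.05,0,0,0],[-1,0,0,0,0]]}' | grep -E 'tcp_pos|wrist'
```

```text
tcp_pos: [0.5589, -0.0492, 0.2534]
wrist_force: [-1.4, 4.5, 0.5]
tcp_pos: [0.5602, -0.0538, 0.253]
wrist_force: [-0.0, -0.5, -2.2]
tcp_pos: [0.5604, -0.0552, 0.2529]
wrist_force: [0.1, -0.7, -2.0]
```

```bash
python3 - <<'E'
from h import *
err([.5606,-.0568,.2526],15.3)
a=snap('side','s3')
im=cv2.resize(a['frame'][140:215,225:325,::-1],None,fx=7.8,fy=7.8,interpolation=cv2.INTER_CUBIC)
cv2.imwrite('pics/s3c.png',im)
E
```

```text
t 9.55 tcp [ 0.5604 -0.0552  0.2529] yang 15.27 tilt [-2.e-04 -3.e-04 -1.e+00] F [ 0.08 -0.72 -2.  ] gap 0.0119 grip 44.0 q6 1.06
shift mm [-1.6 -0.3  0.3] units [-0.041 -0.007  0.008] roll -0.003
```

View pics/s3c.png

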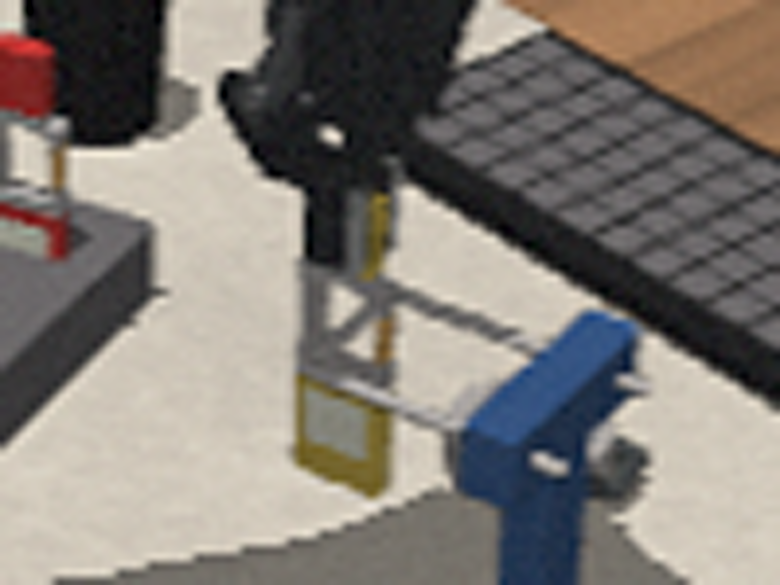

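The side crop shows the front bar inside the eye at (350,325) and the brass gate shut at (383,340) behind it. I lower the tag until the crown rests on the bar.

```bash
python3 -m handwheel '{"deltas": [[-1,0,0,0.15,0],[-1,0,0,0.15,0],[-1,0,0,0.12,0],[-1,0,0,0,0]]}' | grep -E 'tcp_pos|wrist';  python3 -m handwheel '{"deltas": [[-1,0,0,0.03,0],[-1,0,0,0,0]]}' | grep -E 'tcp_pos|wrist'; python3 -m handwheel '{"deltas": [[-1,0,0,0.02,0],[-1,0,0,0,0]]}' | grep -E 'tcp_pos|wrist'; python3 -m handwheel '{"deltas": [[-1,0,0,0.02,0],[-1,0,0,0,0]]}' | grep -E 'tcp_pos|wrist'
```

```text
tcp_pos: [0.56, -0.0547, 0.2356]
wrist_force: [0.3, 0.6, -0.9]
tcp_pos: [0.5605, -0.0548, 0.2352]
wrist_force: [-0.1, -0.1, -0.8]
tcp_pos: [0.5604, -0.0548, 0.2343]
wrist_force: [0.3, -0.3, -1.7]
tcp_pos: [0.5604, -0.0548, 0.2334]
wrist_force: [-0.6, -0.4, -1.9]
```

```bash
for k in 1; do python3 -m handwheel '{"deltas": [[-1,0,0,0.02,0],[-1,0,0,0,0]]}' | grep -E 'tcp_pos|wrist'; python3 -m handwheel '{"deltas": [[-1,0,0,0.02,0],[-1,0,0,0,0]]}' | grep -E 'tcp_pos|wrist'; python3 -m handwheel '{"deltas": [[-1,0,0,0.02,0],[-1,0,0,0,0]]}' | grep -E 'tcp_pos|wrist'; done
```

```text
tcp_pos: [0.5604, -0.0548, 0.2328]
wrist_force: [-1.2, -0.3, -0.2]
tcp_pos: [0.5605, -0.0548, 0.2321]
wrist_force: [-0.2, -0.2, 0.9]
tcp_pos: [0.5605, -0.0548, 0.2314]
wrist_force: [0.2, 0.4, 2.8]
```

```bash
python3 -m handwheel '{"deltas": [[-1,0,0,-0.02,0],[-1,0,0,0,0]]}' 20 | grep -E 'tcp_pos|wrist'; python3 -m handwheel '{"deltas": [[-0.65,0,0,0,0],[-0.45,0,0,0,0],[-0.45,0,0,0,0],[-0.45,0,0,0,0],[-0.45,0,0,0,0],[-0.45,0,0,0,0]]}';  python3 - <<'E'
from h import *
err([.5606,-.0568,.30],15.3)
a=snap('side','s4')
im=cv2.resize(a['frame'][140:215,225:325,::-1],None,fx=7.8,fy=7.8,interpolation=cv2.INTER_CUBIC)
cv2.imwrite('pics/s4c.png',im)
E
```

```text
tcp_pos: [0.5604, -0.0548, 0.2319]
wrist_force: [0.4, 1.1, 1.9]
clock: 12.6
tcp_pos: [0.5604, -0.0548, 0.2319]
orientation: [-0.0, 0.607, 0.795, 0.0]
wrist_force: [0.1, 0.3, 0.8]
finger_gap: 0.0235
grip_force: 0.0
t 12.6 tcp [ 0.5604 -0.0548  0.2319] yang 15.3 tilt [ 0.e+00  1.e-04 -1.e+00] F [0.09 0.27 0.84] gap 0.0235 grip 0.0 q6 1.06
shift mm [ -2.   -0.3 -68.1] units [-0.05  -0.008 -1.703] roll -0.0
```

View pics/s4c.png

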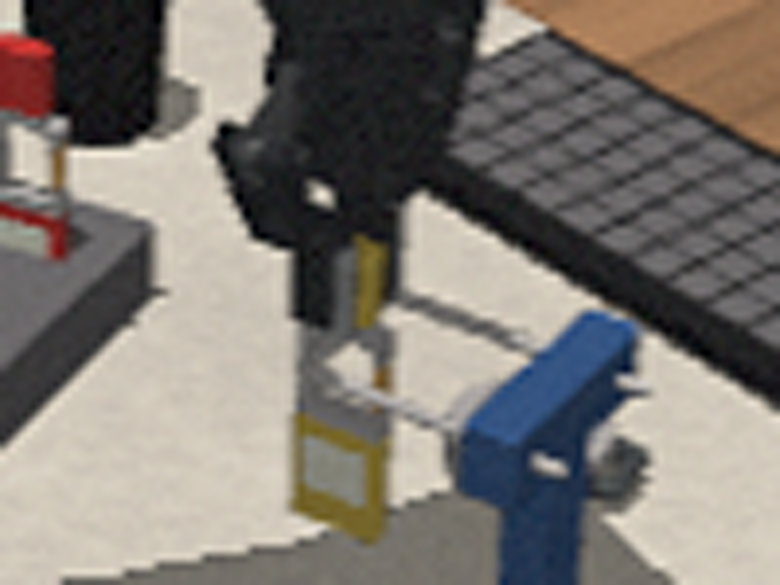

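The tag hangs upright on the bar with its gate shut at (382,385), and the jaws are open around the tab. I withdraw straight up and let it settle.

```bash
python3 -m handwheel '{"deltas": [[-0.45,0,0,-0.1,0],[-0.45,0,0,-0.2,0],[-0.45,0,0,-0.3,0],[-0.45,0,0,-0.4,0],[-0.45,0,0,-0.5,0],[-0.45,0,0,-0.5,0],[-0.45,0,0,0,0],[-0.45,0,0,0,0],[-0.45,0,0,0,0],[-0.45,0,0,0,0],[-0.45,0,0,0,0],[-0.45,0,0,0,0],[-0.45,0,0,0,0],[-0.45,0,0,0,0],[-0.45,0,0,0,0],[-0.45,0,0,0,0]]}' | grep -E 'clock|tcp|wrist'
python3 - <<'E'
from h import *
fs=[]
A=np.radians(15.3);e=np.array([np.cos(A),np.sin(A),0]);n=np.array([-e[1],e[0],0])
for i in range(2):
    a=snap('side','s5%d'%i);P=cloud(a);f=a['frame'].astype(int);D=P-np.array([.5604,-.0548,0])
    m=(f[...,0]>f[...,2]+35)&(f[...,1]>f[...,2]+25)&(np.abs(D@e)<.03)&(np.abs(D@n)<.04)&(P[...,2]>.04)&(P[...,2]<.25)
    for lo,hi in((.05,.115),(.155,.2)):
        k=m&(P[...,2]>lo)&(P[...,2]<hi);print(k.sum(),(D@e)[k].mean().round(4),(D@n)[k].mean().round(4),P[k][:,2].min().round(3),P[k][:,2].max().round(3))
im=cv2.resize(a['frame'][130:215,225:325,::-1],None,fx=7,fy=7,interpolation=cv2.INTER_CUBIC);cv2.imwrite('pics/s5c.png',im)
E
```

```text
clock: 14.65
tcp_pos: [0.5604, -0.0548, 0.3119]
wrist_force: [0.1, 0.1, 0.4]
101 -0.004 -0.005 0.067 0.112
100 -0.0042 -0.003 0.157 0.189
101 -0.0042 -0.005 0.066 0.114
100 -0.0038 -0.0027 0.157 0.189
```

View pics/s5c.png

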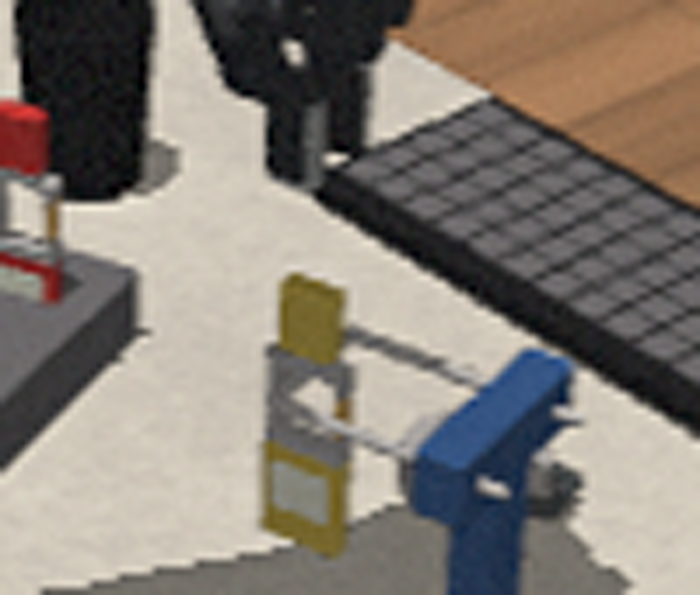

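The tag hangs free and still: its depth readings repeat to under 1 mm between frames. The gate is shut at (343,410) and the gripper is clear. I hand in.

```bash
python3 -c "
from workcell import hand_in
print(hand_in())"
```

```text
the job is handed in; nothing more can be done
None
```

I snapped the yellow tag onto the big blue post's loop with the gate shut; it hangs at rest on the front bar, released, and the job is handed in at about 15 s (no verdict was returned).

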